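# Cull the bad mount blocks, then hold the sprung arm of the clamping jig open

### The arm

A 6-joint arm with a two-finger parallel gripper is mounted at the origin on the work surface. World frame = base frame: x ahead of the robot, y to its left, z up, the work surface at z = 0. Lengths are in m, angles in degrees, forces in N, time in s.
With the tool pointing down it reaches from about 0.35 to 0.875 m from the base axis. Payload 4.2 kg.
Tool frame: the origin (TCP) lies between the finger pads; the fingertips stand 25 mm ahead of it and the grasp point (between the pads) lies 6 mm ahead of it (r.tips_ahead is the distance from the TCP to the fingertips, in m); z points along the fingers, y is the direction in which the jaws open and shut (so a half turn about z gives the same grasp; the last joint's range is limited). The gripper opens to 87 mm and grips with 3 to 60 N. Pads are 19 mm wide; open, the fingers measure 117 mm over their backs; the gripper's body (75 mm by 190 mm) begins 51 mm behind the grasp point.
Start: joints at [80.248, 22.042, 0.453, 0, -68.411, -14.817], TCP at [0.26, 0.568, 0.248] pointing down, gripper open.
Joint ranges: [-179.83, 179.83], [-69.29, 118.12], [-61.27, 80.66], [-181.25, 117.63], [-171.15, -9.14], [-177.46, 177.46]. Speed limits (degrees/s): [159.86, 159.86, 180, 180, 180, 180].

### API

Orientations are given as a 3x3 rotation matrix whose columns are the frame's x, y, z axes.
In Python, from station import r, vision, finish_job gives the robot as it stands.
- The arm moves only by the shell command python3 -m jog 'ROWS'. ROWS is a JSON object of lists of equal length, an entry for each row: "rot": the turn, a rotation vector about the world's x, y, z in degrees, a list of three; "delta_pos": the shift along the world's x, y, z in mm, a list of three; "grip": the opening in per cent of the stroke, from 0 (shut) to 100 (fully open). A call has 1 to 10 rows; each row shifts and turns the commanded pose from where the row before left it; what a row does not reach is not made up. A row lasts 1/12 s, in which the tool goes at most 41.7 mm and 7.16 degrees, less where a joint would pass 70% of its speed; a pose out of reach is approached as far as the arm can. A call with a gripper value outside its range is refused whole. The fingers move at their own pace and stop on an object; the grip force is fixed at half the most. Time passes only in rows, so rows that do not move let the fingers close. It gives the time, the measured TCP pose, the force and the opening at its end, in the units of the state.
- r.sense(): the state, without advancing time (a new reading comes with each control period).
- vision.capture(name): name is "scene" or "top" or "wrist"; returns a dict with "frame" (400x640x3 uint8, red, green, blue), "K" (3x3 intrinsics, pixels), "xyz" and "orientation" of the camera in the world. Camera axes: x right, y up, looking along -z (the intrinsics and any distortion apply to the point x, -y, -z); pixel columns grow to the right and rows downward; lengths in m; the calibration is good to about 2 mm. The wrist camera is an equidistant fisheye: a pixel r from the principal point sees the ray r / f radians off the axis. A picture is of the moment at which its call begins. There is no depth.
- finish_job(): hands the job in, once; it reports no verdict.
The state is a dict: "time_s": time; "joints": joint angles; "joint_velocities": joint speeds; "effort": joint torques, N m; "tcp_pos": TCP position; "ee_rot": TCP orientation; "wrist_force": force on the tool from outside, world axes, zero at the start; "moment": the same for the moment, N m; "gripper_width": opening from 0.0 (shut) to 1.0 (fully open).
Only numpy, scipy, OpenCV 4.12 (cv2) and the standard library are available. Lean on these libraries where they do the work, as an engineer would, in place of code of your own. Each camera call takes 0.05 s, during which the arm holds its last target. There are 200 camera calls.

### The job

A colleague is about to load the clamping jig with the wooden specimen mount blocks from the white sorting board. First pick out the two bad blocks, the one that is too short and the one with a corner broken off its top, and put them in the reject tray, leaving the sound blocks standing where they are and everything else undisturbed. Then push the jig's sprung arm back, away from the low fence, past its ratchet click to about its end stop, and finish while still holding it there with the gripper: do not let go, it would spring back.

Things in the scene. Friction and masses are not known exactly. Their poses are not given: they have to be found in the camera images.
- short_c (a point): the bad block that is too short: wooden, 38 x 38 mm, only 28 mm high (sound ones are 50), peg hole mark on top, about 28 g, standing in any of the five places on the sorting board; the point is its centre, 14 mm above its underside; x and y along its sides, z up
- chipped_c (a point): the bad block with a broken corner: wooden, 38 x 38 x 50 mm, but the top 24 mm of its +x +y corner is missing (an 22 x 22 mm notch seen from above); the lower 26 mm is whole; about 50 g, in any of the five places on the board; the point is the centre of the whole block's outline, 25 mm above its underside; x and y along its sides, z up
- good_a_c (a point): a sound mount block: plain wooden block 38 x 38 x 50 mm high with a small dark peg hole marked on its top, standing on the sorting board; the point is its centre, 25 mm above its underside; x and y axes along its sides, z up. It stays where it is
- good_b_c (a point): a sound mount block: plain wooden block 38 x 38 x 50 mm high with a small dark peg hole marked on its top, standing on the sorting board; the point is its centre, 25 mm above its underside; x and y axes along its sides, z up. It stays where it is
- good_c_c (a point): a sound mount block: plain wooden block 38 x 38 x 50 mm high with a small dark peg hole marked on its top, standing on the sorting board; the point is its centre, 25 mm above its underside; x and y axes along its sides, z up. It stays where it is
- board: fixed white sorting board 260 x 260 x 6 mm on the table; origin under its centre. Five blocks stand on it, one near each corner and one in the middle, at least 95 mm between neighbours' centres; a vial and a cork stand on it too, near the middles of two opposite edges
- tray: the reject tray: fixed grey open tray, outside 200 mm along its x by 130 mm along its y, 30 mm high, walls and floor about 4 mm; origin under its centre. It lies to the left of the board as the robot sees it
- jig: clamping jig right of the board: fixed grey plate 200 (x) x 12 mm high, y from -140 to 100 mm of its origin on the table, axes as the robot's at zero yaw. Low steel fence along y near the -x edge: 10 mm thick, at x -88, top 30 mm above the table. Pivot post with coil at y -70, top 62 mm high; brass pawl slider beyond it at y -120. Low rubber end stop at x 45, y 15, 18 mm across, 36 mm high
- tensioner (a joint): swing of the sprung arm about its upright pivot (rad): 0 at rest near the fence, grows as its free end is pushed to the jig's +x (clockwise from above), 0.65 at the hard stop. A pawl rides up its tooth and snaps over at about 0.42 (the click); held back means beyond 0.54. Push at the free end: 4 N at first, about 7 to 9 N at the click and after. It never latches: let go, it springs back
- idler (a point): centre of the black idler block on the arm's free end: upright, 26 x 26 mm, from 13 to 85 mm above the table, 140 mm from the pivot axis. Steel bar to it: 14 mm wide, 20 to 36 mm above the table. y axis from pivot to idler, x axis square to the arm the way it is pushed back, z up; push on the -x face above the fence, or pinch it from above
- pivot (a point): a point on the arm's pivot axis, level with the idler point; axes as the idler's (they turn with the arm)
- vial: bystander: small glass vial 21 mm across, 50 mm high, standing on the board; origin under its centre
- cork: bystander: cork stopper 28 mm across, 24 mm high, standing on the board; origin under its centre
- jar: bystander: amber jar 72 mm across, 100 mm high, beyond the board; origin under its centre
- tape: bystander: ring of paper label tape 70 mm across, 20 mm high, beyond the jig; origin under its centre
- loupe: bystander: stand loupe 38 mm across, 31 mm high, beyond the board; origin under its centre
- calipers: bystander: sliding calipers 200 mm long lying flat along y beyond the jig; origin under the middle
- brush: bystander: dusting brush 160 mm long lying at the robot's right; origin under its middle
Not all that is in view belongs to the job. What is shaped like the part that bears chipped_c but purple or red is not meant.

How it is judged (in metres and radians):
On the way, in this order (a step that is already met when the one before it is completed fails the run):
1. both bad blocks lie in the reject tray, let go, with the sprung arm still at rest (below 0.1 rad) (x of short_c in the frame of tray between -0.096 and 0.096 m and y of short_c in the frame of tray between -0.061 and 0.061 m and z of short_c in the frame of tray between 0.008 and 0.045 m and linear speed of each of short, chipped below 0.05 m/s and x of chipped_c in the frame of tray between -0.096 and 0.096 m and y of chipped_c in the frame of tray between -0.061 and 0.061 m and z of chipped_c in the frame of tray between 0.008 and 0.045 m and contact force between the fingers and short below 0.1 N and contact force between the fingers and chipped below 0.1 N and value of joint tensioner below 0.1 rad), for 0.2 s.
2. the gripper has pushed the sprung arm back past its click (beyond 0.54 rad) (value of joint tensioner above 0.54 rad and contact force between any of the fingers, the arm and tensioner above 1 N), for 0.2 s.
At the end, for the whole second after the job is handed in: The gripper presses on the sprung arm (over 1 N) and keep it still, beyond 0.54 rad; the short and the chipped block lie at rest in the reject tray (centres within its walls, below 45 mm); the three sound blocks stand upright within 25 mm of where they started (all of step 2 and velocity of joint tensioner between -0.1 and 0.1 rad/s and x of short_c in the frame of tray between -0.096 and 0.096 m and y of short_c in the frame of tray between -0.061 and 0.061 m and z of short_c in the frame of tray between 0.008 and 0.045 m and linear speed of each of short, chipped below 0.05 m/s and x of chipped_c in the frame of tray between -0.096 and 0.096 m and y of chipped_c in the frame of tray between -0.061 and 0.061 m and z of chipped_c in the frame of tray between 0.008 and 0.045 m and distance of each of good_a_c, good_b_c, good_c_c from where it was at the start of the episode below 0.025 m and angle between each of good_a_c, good_b_c, good_c_c's own z axis and vertical below 0.15 rad); the arm keeps its last pose, push and grip.
It fails at once if a sound block is knocked over or moved (25 mm) (distance of any of good_a_c, good_b_c, good_c_c from where it was at the start of the episode above 0.025 m or angle between any of good_a_c, good_b_c, good_c_c's own z axis and vertical above 0.3 rad).
It fails at once if a bystander is moved (20 mm on the board, 30 mm elsewhere) (distance of any of vial, cork from where it was at the start of the episode above 0.02 m or distance of any of jar, tape, loupe, calipers, brush from where it was at the start of the episode above 0.03 m).
It also fails if it takes over 64 s, if anything falls off the work surface, if the arm or the gripper's body presses on something with over 40 N, if the wrist force passes 120 N, or if a joint passes its speed limit or range.

## Working session

There is one attempt and no reset: what is moved stays moved. The work goes in short steps, Python scripts to look and compute and a shell command to move; the robot and the scene stay as the last step left them, time stands still between calls to the robot, and variables do not carry over. Pictures are saved under pics/ and viewed, about 8 in all and at most 12, crops included, and the job is handed in when it is done.

```bash
ls; mkdir -p pics; python3 - <<'E'
from station import r, vision
import cv2
for n in ("scene","top"):
    c=vision.capture(n); print(n,c["K"],c["xyz"],c["orientation"])
    cv2.imwrite(f"pics/{n}0.png",c["frame"][:,:,::-1])
s=r.sense(); print(s["tcp_pos"],s["ee_rot"],s["time_s"],s["gripper_width"])
E
```

```text
pics
scene [[367.08968058   0.         316.90937223]
 [  0.         367.08968058 203.17645505]
 [  0.           0.           1.        ]] [1.0220512  0.65957146 0.68540174] [[-8.19484827e-01 -3.48295760e-01  4.55120513e-01]
 [ 5.73100586e-01 -4.97228936e-01  6.51397807e-01]
 [-5.80005461e-04  7.94640452e-01  6.07080073e-01]]
top [[454.52443637   0.         328.39827137]
 [  0.         454.52443637 195.9439151 ]
 [  0.           0.           1.        ]] [ 0.37633803 -0.04637269  1.39416491] [[-0.02802713  0.99251336 -0.11887691]
 [-0.99938644 -0.03032108 -0.01753194]
 [-0.02100516  0.1183126   0.99275421]]
[0.25965094 0.56799686 0.24657641] [[ 9.09389219e-01 -4.15945565e-01 -7.31808634e-04]
 [-4.15946202e-01 -9.09387460e-01 -1.79004757e-03]
 [ 7.90647512e-05  1.93224298e-03 -9.99998130e-01]] 0.1 0.9958861307156447
```

View pics/top0.png

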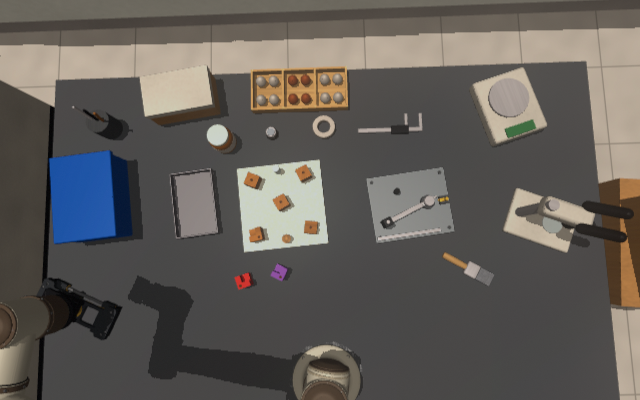

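View pics/scene0.png

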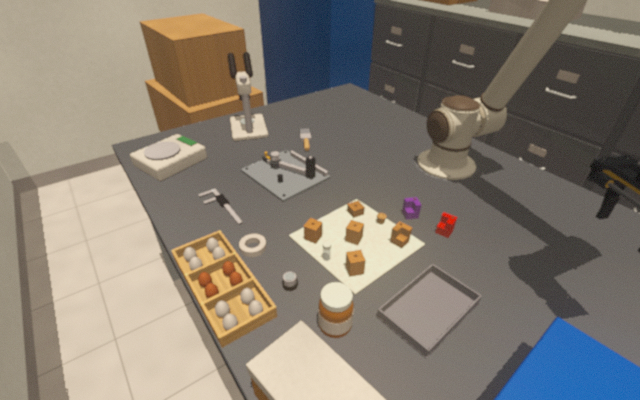

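The top view shows five blocks at about (253,180), (304,173), (282,202), (257,234) and (311,227). The scene view suggests the short one is at (355,208) and the chipped one at (401,234). I'll zoom in to confirm and work out positions.

```bash
cat > h.py <<'E'
import numpy as np, cv2
from station import r, vision
def ray(c,u,v):
    K=np.array(c["K"]); d=np.array([(u-K[0,2])/K[0,0],-(v-K[1,2])/K[1,1],-1.])
    return np.array(c["xyz"]),np.array(c["orientation"])@d
def onplane(c,u,v,z):
    o,d=ray(c,u,v); return o+d*(z-o[2])/d[2]
def project(c,p):
    q=np.array(c["orientation"]).T@(np.array(p)-np.array(c["xyz"])); K=np.array(c["K"])
    return np.array([K[0,0]*q[0]/-q[2]+K[0,2],K[1,1]*-q[1]/-q[2]+K[1,2]])
E
python3 - <<'E'
from h import *
t=vision.capture("top"); s=vision.capture("scene")
f=t["frame"]; h=cv2.cvtColor(f,cv2.COLOR_RGB2HSV)
m=cv2.inRange(h,(5,120,60),(20,255,255)); m[:, :230]=0; m[:,335:]=0; m[:140]=0
n,l,st,ce=cv2.connectedComponentsWithStats(m)
for i in range(1,n):
    if st[i,4]>25:
        p=onplane(t,*ce[i],.056); print("blk",ce[i].round(1),st[i],p.round(4),"inscene",project(s,[p[0],p[1],.056]).round())
        # yaw of top contour
        cn=np.argwhere(l==i)[:,::-1].astype(np.float32); print(cv2.minAreaRect(cn))
for nm,(u,v),z in [("idler",(388,222),.085),("post",(428,202),.062),("stop",(397,191),.036),("traycorn",(171,178),.03),("",(213,171),.03),("",(218,233),.03),("",(177,238),.03),("jig",(367,182),.012),("",(443,168),.012),("",(454,230),.012),("",(375,242),.012),("vial",(278,170),.05),("cork",(287,239),.03)]:
    print(nm,onplane(t,u,v,z).round(4))
a=cv2.resize(f[150:255,230:340],None,fx=4,fy=4,interpolation=cv2.INTER_CUBIC)
b=cv2.resize(s["frame"][190:290,290:430],None,fx=2.5,fy=2.5,interpolation=cv2.INTER_CUBIC)
W=np.zeros((600,800,3),np.uint8); W[:420,:440]=a; W[:250,445:795]=b
c=cv2.resize(f[160:250,360:460],None,fx=3.4,fy=3.4,interpolation=cv2.INTER_CUBIC); W[260:260+c.shape[0],445:445+c.shape[1]]=c
cv2.imwrite("pics/z1.png",W[:,:,::-1])
E
```

```text
blk [303.1 172.3] [296 165  16  16 149] [0.61   0.0509 0.056 ] inscene [313. 224.]
((303.1000061035156, 172.20001220703125), (12.074767112731934, 11.62755298614502), 63.43495178222656)
blk [251.2 179.8] [244 173  15  15 150] [0.5923 0.2065 0.056 ] inscene [356. 256.]
((251.1896514892578, 179.77584838867188), (12.070196151733398, 12.4415864944458), 21.801406860351562)
blk [280.8 201.7] [273 194  16  16 149] [0.5236 0.1189 0.056 ] inscene [355. 225.]
((280.8461608886719, 201.7307891845703), (12.03136920928955, 12.155402183532715), 60.2551155090332)
blk [310.3 227.1] [304 221  14  13 148] [0.4458 0.033  0.056 ] inscene [356. 199.]
((310.423095703125, 227.11541748046875), (12.279437065124512, 11.783299446105957), 7.125016689300537)
blk [255.5 234.5] [250 227  13  15 148] [0.4287 0.1952 0.056 ] inscene [402. 227.]
((254.97061157226562, 234.3823699951172), (12.369317054748535, 12.854386329650879), 75.96376037597656)
blk [286.  238.3] [282 235   9   8  50] [0.4152 0.1053 0.056 ] inscene [382. 208.]
((286.0, 238.0), (7.071067810058594, 7.071067810058594), 45.0)
idler [ 0.4525 -0.1924  0.085 ]
post [ 0.509  -0.3145  0.062 ]
stop [ 0.5476 -0.2289  0.036 ]
traycorn [0.6097 0.4577 0.03  ]
 [0.6273 0.3286 0.03  ]
 [0.4376 0.313  0.03  ]
 [0.4261 0.4371 0.03  ]
jig [ 0.5813 -0.1416  0.012 ]
 [ 0.6174 -0.376   0.012 ]
 [ 0.4268 -0.3981  0.012 ]
 [ 0.3975 -0.1587  0.012 ]
vial [0.6204 0.1266 0.05  ]
cork [0.4137 0.1053 0.03  ]
```

View pics/z1.png

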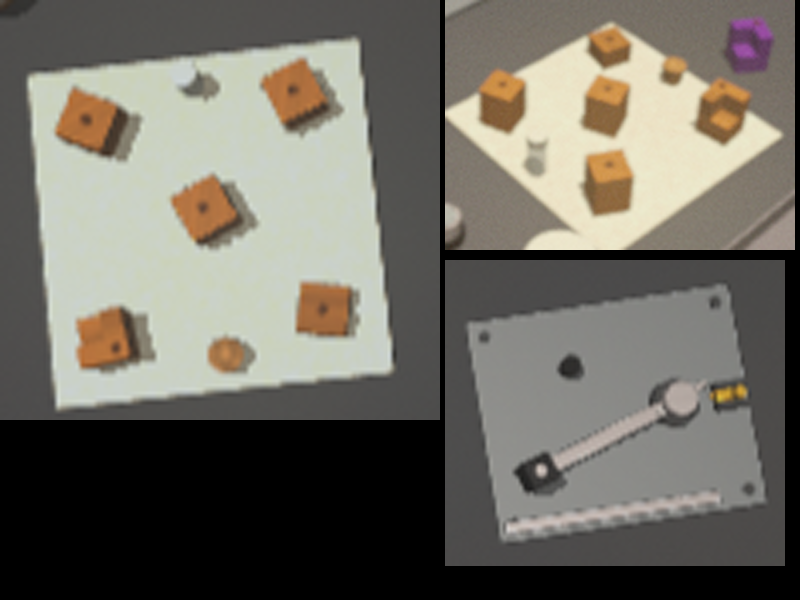

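The short block is the near-right one, and the chipped block is the near-left one with its notch facing away and left. I'll move above the chipped block and look with the wrist camera.

```bash
python3 -m jog '{"delta_pos":[[17,-37,0],[17,-37,0],[17,-37,0],[17,-37,0],[17,-37,0],[17,-37,0],[17,-37,0],[17,-37,0],[17,-37,0],[17,-37,0]],"rot":[[0,0,2.5],[0,0,2.5],[0,0,2.5],[0,0,2.5],[0,0,2.5],[0,0,2.5],[0,0,2.5],[0,0,2.5],[0,0,2.5],[0,0,2.5]],"grip":[100,100,100,100,100,100,100,100,100,100]}'
python3 - <<'E'
from h import *
c=vision.capture("wrist"); print(c["K"],c["xyz"],c["orientation"],[k for k in c])
cv2.imwrite("pics/w1.png",c["frame"][:,:,::-1]); s=r.sense(); print(s["tcp_pos"],s["ee_rot"])
E
```

```text
time_s: 1.03
tcp_pos: [0.43, 0.1965, 0.2477]
ee_rot: [[1.0, 0.01, 0.0], [0.01, -1.0, 0.0], [0.0, -0.0, -1.0]]
wrist_force: [0.6, 1.0, 0.1]
gripper_width: 1.002
[[309.70691629   0.         321.31734806]
 [  0.         309.70691629 199.54547811]
 [  0.           0.           1.        ]] [0.49996    0.1982923  0.38484312] [[ 0.01091479  0.9679712   0.25082389]
 [-0.99993989  0.01082674  0.00173094]
 [-0.00104011 -0.25082771  0.96803119]] ['frame', 'K', 'xyz', 'orientation']
[0.43129973 0.19143479 0.2475985 ] [[ 9.99981123e-01  6.08288434e-03 -8.67766902e-04]
 [ 6.08086860e-03 -9.99978850e-01 -2.30693332e-03]
 [-8.81781358e-04  2.30161299e-03 -9.99996963e-01]]
```

View pics/w1.png

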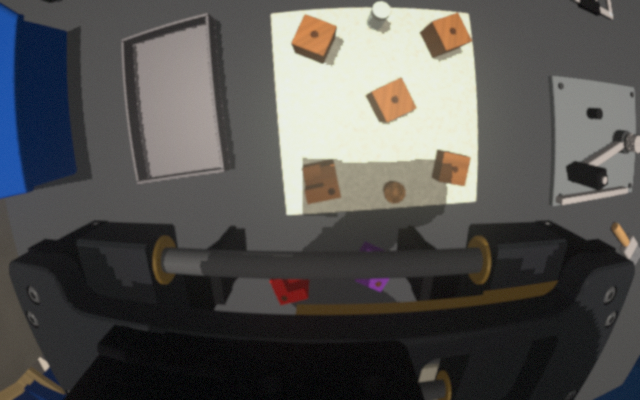

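The wrist view shows the chipped block at (321,182) in shadow, the short block at (451,167), and the jig on the right. Next I'll back-project the outlines.

```bash
cat >> h.py <<'E'
def fray(c,u,v):
    K=np.array(c["K"]); x,y=(u-K[0,2])/K[0,0],(v-K[1,2])/K[1,1]; th=np.hypot(x,y)+1e-12
    d=np.array([np.sin(th)*x/th,-np.sin(th)*y/th,-np.cos(th)]); return np.array(c["xyz"]),np.array(c["orientation"])@d
def fplane(c,u,v,z):
    o,d=fray(c,u,v); return o+d*(z-o[2])/d[2]
def fproj(c,p):
    q=np.array(c["orientation"]).T@(np.array(p)-np.array(c["xyz"])); K=np.array(c["K"])
    th=np.arctan2(np.hypot(q[0],q[1]),-q[2]); n=np.hypot(q[0],q[1])+1e-12
    return np.array([K[0,0]*th*q[0]/n+K[0,2],K[1,1]*th*-q[1]/n+K[1,2]])
def ortho(c,x0,x1,y0,y1,z,s,fish=True):
    "rectified plan view at height z: up=+x, left=+y, s px/m"
    H,W=int((x1-x0)*s),int((y1-y0)*s); m=np.zeros((H,W,2),np.float32)
    P=fproj if fish else project
    for i in range(H):
        for j in range(W): m[i,j]=P(c,[x1-i/s,y1-j/s,z])
    return cv2.remap(c["frame"],m,None,cv2.INTER_CUBIC)
E
python3 - <<'E'
from h import *
c=vision.capture("wrist")
def rect(z,win):
    h=cv2.cvtColor(c["frame"],cv2.COLOR_RGB2HSV); m=cv2.inRange(h,(3,100,25),(20,255,255))
    n,l,st,ce=cv2.connectedComponentsWithStats(m)
    for i in range(1,n):
        if st[i,4]>150 and abs(ce[i]-win).max()<25:
            cn=max(cv2.findContours((l==i).astype(np.uint8),0,1)[0],key=len)[:,0]
            q=np.array([fplane(c,u,v,z)[:2]*1000 for u,v in cn],np.float32)
            print(win,z,cv2.minAreaRect(q),fplane(c,*ce[i],z).round(4))
rect(.056,(321,182)); rect(.034,(451,167)); rect(.03,(394,190))
a=ortho(c,.38,.48,.15,.25,.056,2800); b=ortho(c,.40,.50,-.02,.08,.034,2800)
for I in (a,b):
  for k in range(0,280,28): I[k,::7]=255; I[::7,k]=255
d=np.clip(a.astype(int)*1.8,0,255).astype(np.uint8)
e=ortho(c,.38,.64,-.40,-.12,.085,1000)
W=np.zeros((560,570,3),np.uint8); W[:280,:280]=d; W[:280,285:565]=b; W[285:545,:280]=e
cv2.imwrite("pics/z2.png",W[:,:,::-1])
E
```

```text
(321, 182) 0.056 ((433.9647216796875, 198.7257080078125), (40.089908599853516, 35.44623947143555), 10.910421371459961) [0.4332 0.1984 0.056 ]
(451, 167) 0.034 ((450.148193359375, 37.692142486572266), (39.01317596435547, 36.23123550415039), 82.41004180908203) [0.4505 0.0371 0.034 ]
(394, 190) 0.03 ((417.26275634765625, 110.17378234863281), (23.282665252685547, 22.98667335510254), 46.77779006958008) [0.4176 0.1103 0.03  ]Traceback (most recent call last):
  File "<stdin>", line 17, in <module>
ValueError: could not broadcast input array from shape (279,280,3) into shape (280,280,3)
```

```bash
python3 -m jog '{"delta_pos":[[3,0,-35],[0,0,-40],[0,0,-40],[0,0,-35],[0,0,-30],[0,0,-20],[0,0,-13],[0,0,0]],"rot":[[0,0,5.5],[0,0,5.5],[0,0,0],[0,0,0],[0,0,0],[0,0,0],[0,0,0],[0,0,0]],"grip":[65,65,65,65,65,65,65,65]}' &&
python3 -m jog '{"delta_pos":[[0,0,0],[0,0,0],[0,0,0],[0,0,0],[0,0,0],[0,0,0],[0,0,0],[0,0,10],[0,0,20],[0,0,30]],"rot":[[0,0,0],[0,0,0],[0,0,0],[0,0,0],[0,0,0],[0,0,0],[0,0,0],[0,0,0],[0,0,0],[0,0,0]],"grip":[0,0,0,0,0,0,0,0,0,0]}'
```

```text
time_s: 1.8
tcp_pos: [0.4322, 0.1984, 0.0327]
ee_rot: [[0.98, 0.199, -0.003], [0.199, -0.98, -0.003], [-0.003, 0.002, -1.0]]
wrist_force: [0.4, 1.0, 0.0]
gripper_width: 0.649
time_s: 2.63
tcp_pos: [0.4312, 0.197, 0.0931]
ee_rot: [[0.98, 0.197, -0.005], [0.197, -0.98, -0.004], [-0.006, 0.003, -1.0]]
wrist_force: [0.1, -0.1, -0.9]
gripper_width: 0.438
```

```bash
python3 -m jog '{"delta_pos":[[0,10,18],[10,36,0],[10,36,0],[10,36,0],[10,36,0],[9,27,0],[0,0,0],[0,0,-30],[0,0,-30],[0,0,-15]],"rot":[[0,0,0],[0,0,0],[0,0,0],[0,0,0],[0,0,0],[0,0,0],[0,0,0],[0,0,0],[0,0,0],[0,0,0]],"grip":[0,0,0,0,0,0,0,0,0,0]}' &&
python3 -m jog '{"delta_pos":[[0,0,-4],[0,0,0],[0,0,0],[0,0,0],[0,0,0],[0,0,30],[0,0,40],[0,0,40],[0,0,40]],"rot":[[0,0,0],[0,0,0],[0,0,0],[0,0,0],[0,0,0],[0,0,0],[0,0,0],[0,0,0],[0,0,0]],"grip":[0,0,65,65,65,65,65,65,65]}'
python3 - <<'E'
from h import *
c=vision.capture("wrist"); cv2.imwrite("pics/w2.png",c["frame"][:,:,::-1])
E
```

```text
time_s: 3.47
tcp_pos: [0.48, 0.3774, 0.034]
ee_rot: [[0.98, 0.197, -0.004], [0.197, -0.98, -0.004], [-0.005, 0.003, -1.0]]
wrist_force: [-0.6, -0.4, -1.0]
gripper_width: 0.434
time_s: 4.22
tcp_pos: [0.4817, 0.379, 0.1854]
ee_rot: [[0.98, 0.198, -0.0], [0.198, -0.98, -0.0], [-0.0, 0.0, -1.0]]
wrist_force: [1.5, 0.8, 0.0]
gripper_width: 0.65
```

View pics/w2.png

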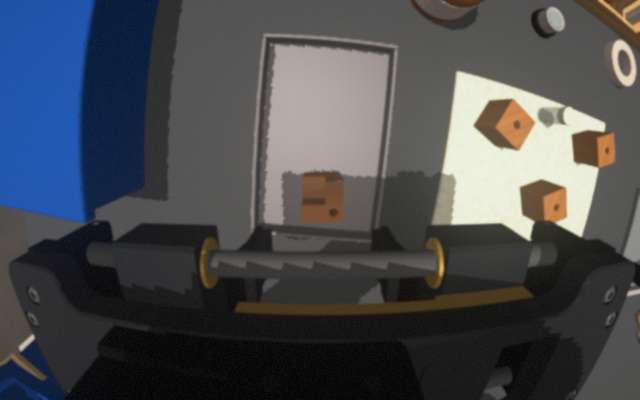

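The chipped block stands in the tray at (322,197). Next is the short one.

```bash
python3 -m jog '{"delta_pos":[[-3.7,-38,0],[-3.7,-38,0],[-3.7,-38,0],[-3.7,-38,0],[-3.7,-38,0],[-3.7,-38,0],[-3.7,-38,0],[-3.7,-38,0],[-3.4,-38,0],[0,-1,0]],"rot":[[0,0,-3],[0,0,-3],[0,0,-3],[0,0,-3],[0,0,-3],[0,0,-3],[0,0,-1],[0,0,0],[0,0,0],[0,0,0]],"grip":[65,65,65,65,65,65,65,65,65,65]}' &&
python3 -m jog '{"delta_pos":[[0,0,-40],[0,0,-40],[0,0,-40],[0,0,-20],[0,0,-11],[0,0,0],[0,0,0]],"rot":[[0,0,0],[0,0,0],[0,0,0],[0,0,0],[0,0,0],[0,0,0],[0,0,0]],"grip":[65,65,65,65,65,65,65]}' &&
python3 -m jog '{"delta_pos":[[0,0,0],[0,0,0],[0,0,0],[0,0,0],[0,0,0],[0,0,0],[0,0,0],[0,0,10],[0,0,30],[0,0,40]],"rot":[[0,0,0],[0,0,0],[0,0,0],[0,0,0],[0,0,0],[0,0,0],[0,0,0],[0,0,0],[0,0,0],[0,0,0]],"grip":[0,0,0,0,0,0,0,0,0,0]}'
```

```text
time_s: 5.1
tcp_pos: [0.4467, 0.0317, 0.1835]
ee_rot: [[0.99, -0.138, -0.002], [-0.138, -0.99, -0.0], [-0.001, 0.001, -1.0]]
wrist_force: [-0.1, 0.5, 1.0]
gripper_width: 0.652
time_s: 5.68
tcp_pos: [0.449, 0.0366, 0.0325]
ee_rot: [[0.991, -0.131, 0.0], [-0.131, -0.991, 0.0], [0.0, -0.0, -1.0]]
wrist_force: [0.2, 0.2, -0.2]
gripper_width: 0.648
time_s: 6.52
tcp_pos: [0.4466, 0.0355, 0.111]
ee_rot: [[0.991, -0.132, -0.008], [-0.132, -0.991, -0.003], [-0.007, 0.004, -1.0]]
wrist_force: [0.7, 0.6, 1.2]
gripper_width: 0.435
```

```bash
python3 -m jog '{"delta_pos":[[0,0,25],[13,38,0],[13,38,0],[13,38,0],[13,38,0],[13,38,0],[13,38,0],[13,38,0],[13,38,0],[13,38,0]],"rot":[[0,0,0],[0,0,2],[0,0,2],[0,0,2],[0,0,2],[0,0,2],[0,0,2],[0,0,2],[0,0,1],[0,0,0]],"grip":[0,0,0,0,0,0,0,0,0,0]}' &&
python3 -m jog '{"delta_pos":[[4,12,0],[0,0,-40],[0,0,-40],[0,0,-18],[0,0,-7],[0,0,0]],"rot":[[0,0,0],[0,0,0],[0,0,0],[0,0,0],[0,0,0],[0,0,0]],"grip":[0,0,0,0,0,0]}' &&
python3 -m jog '{"delta_pos":[[0,0,0],[0,0,0],[0,0,0],[0,0,0],[0,0,30],[0,0,40],[0,0,40],[-10,0,20],[-20,0,0],[0,0,0]],"rot":[[0,0,0],[0,0,0],[0,0,0],[0,0,0],[0,0,0],[0,0,0],[0,0,0],[0,0,0],[0,0,0],[0,0,0]],"grip":[65,65,65,65,65,65,65,65,65,65]}'
python3 - <<'E'
from h import *
c=vision.capture("wrist"); t=vision.capture("top"); s=vision.capture("scene")
I=np.zeros((600,640,3),np.uint8); I[:200]=c["frame"][:200]
I[205:565,:320]=cv2.resize(t["frame"][150:260,360:458],(320,360),interpolation=cv2.INTER_CUBIC)
I[205:565,325:]=cv2.resize(s["frame"][140:200,230:345],(315,180),interpolation=cv2.INTER_CUBIC).repeat(2,0)[:360]
cv2.imwrite("pics/w3.png",I[:,:,::-1])
np.savez("w3.npz",**c); print(r.sense()["tcp_pos"])
# jig points in top
for nm,(u,v),z in [("fence0",(379,240),.03),("fence1",(438,233),.03)]: print(nm,onplane(t,u,v,z).round(4))
E
```

```text
time_s: 7.35
tcp_pos: [0.5659, 0.3802, 0.1371]
ee_rot: [[0.991, 0.13, -0.001], [0.13, -0.991, -0.0], [-0.001, 0.0, -1.0]]
wrist_force: [1.4, 0.1, 0.4]
gripper_width: 0.433
time_s: 7.85
tcp_pos: [0.5687, 0.3898, 0.0314]
ee_rot: [[0.992, 0.13, -0.003], [0.13, -0.992, -0.003], [-0.003, 0.003, -1.0]]
wrist_force: [0.4, 0.5, 0.1]
gripper_width: 0.434
time_s: 8.68
tcp_pos: [0.5382, 0.3909, 0.1655]
ee_rot: [[0.991, 0.13, 0.002], [0.13, -0.991, 0.004], [0.002, -0.003, -1.0]]
wrist_force: [-1.2, -1.2, -0.2]
gripper_width: 0.654
[0.53977528 0.39030011 0.16251197]
fence0 [ 0.4028 -0.1694  0.03  ]
fence1 [ 0.4186 -0.3456  0.03  ]
```

View pics/w3.png

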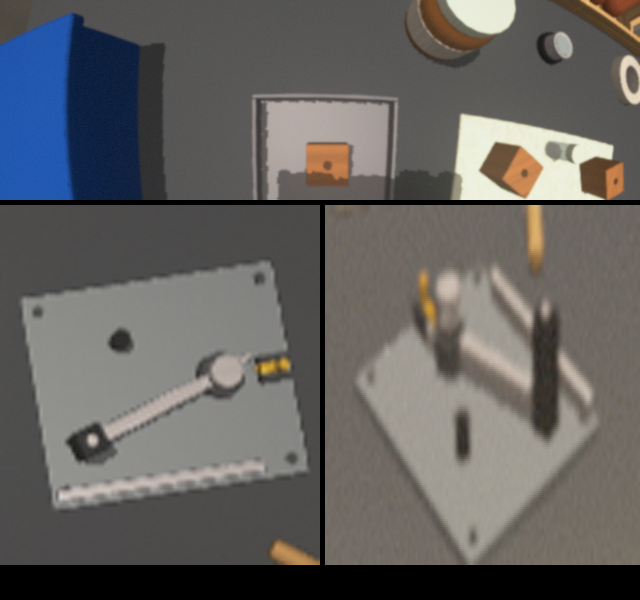

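Both bad blocks are in the tray, with the short one standing at (328,165). In the top-view crop the idler is at (92,440) and the pivot post at (228,372), which makes them 140 mm apart as specified. I'll move to hover over the idler.

```bash
python3 -m jog '{"delta_pos":[[-6,-38,4],[-6,-38,4],[-6,-38,4],[-6,-38,4],[-6,-38,4],[-6,-38,4],[-6,-38,4],[-6,-38,4],[-6,-38,4],[-6,-38,4]],"rot":[[0,0,-5],[0,0,-5],[0,0,-5],[0,0,-5],[0,0,-5],[0,0,-5],[0,0,-5],[0,0,-5],[0,0,-5],[0,0,-5]],"grip":[65,65,65,65,65,65,65,65,65,65]}' &&
python3 -m jog '{"delta_pos":[[-6,-38,0],[-6,-38,0],[-6,-38,0],[-6,-38,0],[-3,-20,0],[0,0,0],[0,0,0],[0,0,0],[0,0,0]],"rot":[[0,0,-4.5],[0,0,-4.5],[0,0,-4.5],[0,0,-4.5],[0,0,-4.5],[0,0,0],[0,0,0],[0,0,0],[0,0,0]],"grip":[65,65,65,65,65,65,65,65,65]}'
python3 - <<'E'
from h import *
c=vision.capture("wrist"); np.savez("w4.npz",**c); print(c["xyz"],r.sense()["tcp_pos"],r.sense()["joints"])
cv2.imwrite("pics/w4.png",c["frame"][:,:,::-1])
E
```

```text
time_s: 9.67
tcp_pos: [0.4795, 0.0084, 0.2023]
ee_rot: [[0.733, -0.68, -0.001], [-0.68, -0.733, -0.001], [-0.0, 0.001, -1.0]]
wrist_force: [0.3, 0.2, 0.6]
gripper_width: 0.654
time_s: 10.42
tcp_pos: [0.4531, -0.161, 0.2023]
ee_rot: [[0.423, -0.906, -0.0], [-0.906, -0.423, -0.0], [-0.0, 0.0, -1.0]]
wrist_force: [-0.6, -0.0, 0.1]
gripper_width: 0.649
[ 0.48364195 -0.22186909  0.33935354] [ 0.45318241 -0.16081913  0.20238505] [-1.30034130e-01  1.03652479e+01 -2.30731434e+01 -2.38915123e-03
 -5.65761666e+01  2.51697820e+01]
```

View pics/w4.png

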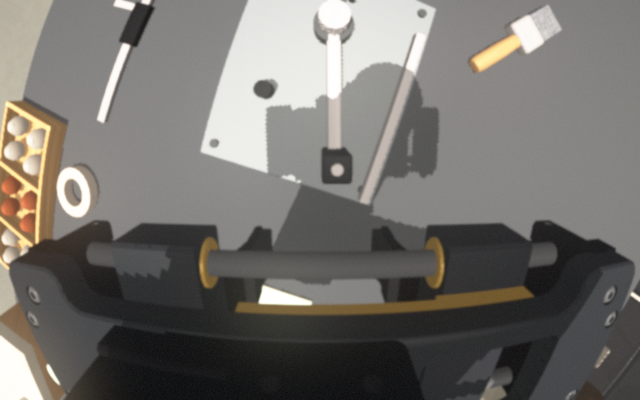

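The idler top is at (337,168) and the post top at (335,14). The arm is vertical in the image, so the tool is aligned with it.

```bash
python3 - <<'E'
from h import *
c=np.load("w4.npz")
i=fplane(c,337,170,.085); p=fplane(c,335,14,.062); print(i,p)
d=i[:2]-p[:2]; print(np.linalg.norm(d),np.degrees(np.arctan2(-d[0],d[1])))
s=fplane(c,264,89,.036); print("stop",s)
a=[fplane(c,418,38,.03),fplane(c,366,200,.03)]; print(a)
c=dict(c);print([fplane(c,u,v,.085).round(4) for u,v in [(322,150),(352,150),(354,182),(323,182)]])
E
```

```text
[ 0.45456525 -0.19031189  0.085     ] [ 0.51475343 -0.31719175  0.062     ]
0.14043189073193252 25.378324537071684
stop [ 0.54799318 -0.22742443  0.036     ]
[array([ 0.43231849, -0.34528023,  0.03      ]), array([ 0.40727247, -0.16804813,  0.03      ])]
[array([ 0.4729, -0.2001,  0.085 ]), array([ 0.4506, -0.2107,  0.085 ]), array([ 0.4372, -0.1872,  0.085 ]), array([ 0.4608, -0.1761,  0.085 ])]
```

```bash
python3 -m jog '{"delta_pos":[[1.5,-29.5,0],[0,0,-40],[0,0,-40],[0,0,-30],[0,0,-22],[0,0,0],[0,0,0]],"rot":[[0,0,0],[0,0,0],[0,0,0],[0,0,0],[0,0,0],[0,0,0],[0,0,0]],"grip":[65,65,65,65,65,65,65]}' &&
python3 -m jog '{"delta_pos":[[0,0,0],[0,0,0],[0,0,0],[0,0,0],[0,0,0],[0,0,0],[0,0,0],[0,0,0]],"rot":[[0,0,0],[0,0,0],[0,0,0],[0,0,0],[0,0,0],[0,0,0],[0,0,0],[0,0,0]],"grip":[0,0,0,0,0,0,0,0]}'
python3 - <<'E'
import numpy as np
p=np.array([514,-317.5]);a0=np.radians(25.2);prev=None
for k in range(0,11):
    a=a0-k*.062; q=p+140*np.array([-np.sin(a),np.cos(a)])
    print(k,q.round(1),None if prev is None else (q-prev).round(1)); prev=q
E
```

```text
time_s: 11.05
tcp_pos: [0.4543, -0.1904, 0.07]
ee_rot: [[0.423, -0.906, -0.003], [-0.906, -0.423, -0.0], [-0.001, 0.002, -1.0]]
wrist_force: [-0.5, -0.4, -0.6]
gripper_width: 0.649
time_s: 11.72
tcp_pos: [0.454, -0.1913, 0.0712]
ee_rot: [[0.422, -0.907, -0.001], [-0.907, -0.422, -0.0], [0.0, 0.001, -1.0]]
wrist_force: [-3.3, -0.5, 5.4]
gripper_width: 0.293
0 [ 454.4 -190.8] None
1 [ 462.4 -187.4] [8.  3.5]
2 [ 470.5 -184.4] [8.2 2.9]
3 [ 478.8 -182. ] [8.3 2.4]
4 [ 487.3 -180.1] [8.5 1.9]
5 [ 495.9 -178.7] [8.6 1.4]
6 [ 504.5 -177.8] [8.6 0.9]
7 [ 513.2 -177.5] [8.7 0.3]
8 [ 521.9 -177.7] [ 8.7 -0.2]
9 [ 530.5 -178.5] [ 8.6 -0.8]
10 [ 539.1 -179.8] [ 8.6 -1.3]
```

```bash
python3 -m jog '{"delta_pos":[[4,1.8,0],[4,1.7,0],[4.1,1.5,0],[4.1,1.4,0],[4.1,1.3,0],[4.2,1.1,0],[4.2,1,0],[4.3,0.9,0],[4.3,0.7,0],[4.3,0.7,0]],"rot":[[0,0,-1.8],[0,0,-1.8],[0,0,-1.8],[0,0,-1.7],[0,0,-1.8],[0,0,-1.8],[0,0,-1.7],[0,0,-1.8],[0,0,-1.8],[0,0,-1.8]],"grip":[0,0,0,0,0,0,0,0,0,0]}' && python3 -m jog '{"delta_pos":[[4.3,0.5,0],[4.3,0.4,0],[4.3,0.2,0],[4.4,0.1,0],[4.3,-0.1,0],[4.4,-0.1,0],[4.3,-0.4,0],[4.3,-0.4,0],[4.3,-0.6,0]],"rot":[[0,0,-1.8],[0,0,-1.8],[0,0,-1.7],[0,0,-1.8],[0,0,-1.8],[0,0,-1.8],[0,0,-1.7],[0,0,-1.8],[0,0,-1.8]],"grip":[0,0,0,0,0,0,0,0,0]}' && python3 -m jog '{"delta_pos":[[2,-0.3,0],[0,0,0],[0,0,0],[0,0,0],[0,0,0]],"rot":[[0,0,-0.9],[0,0,0],[0,0,0],[0,0,0],[0,0,0]],"grip":[0,0,0,0,0]}'
python3 - <<'E'
from h import *
c=vision.capture("wrist"); t=vision.capture("top"); s=vision.capture("scene"); st=r.sense()
print(st["tcp_pos"],st["wrist_force"],st["gripper_width"],st["time_s"])
I=np.zeros((600,640,3),np.uint8); I[:200]=c["frame"][:200]
I[200:]=cv2.resize(t["frame"][130:280,160:400+60],(640,400))
I2=np.vstack([c["frame"][:220],cv2.resize(s["frame"][140:340,240:500],(640,380),interpolation=cv2.INTER_CUBIC)])
cv2.imwrite("pics/e1.png",I2[:,:,::-1]); np.savez("w5.npz",**c)
E
```

```text
time_s: 12.55
tcp_pos: [0.4954, -0.1791, 0.0711]
ee_rot: [[0.124, -0.992, -0.002], [-0.992, -0.124, -0.0], [0.0, 0.002, -1.0]]
wrist_force: [-4.0, -0.2, 6.5]
gripper_width: 0.297
time_s: 13.3
tcp_pos: [0.5342, -0.1793, 0.0712]
ee_rot: [[-0.154, -0.988, -0.002], [-0.988, 0.154, -0.0], [0.0, 0.002, -1.0]]
wrist_force: [-4.0, 1.5, 6.1]
gripper_width: 0.299
time_s: 13.72
tcp_pos: [0.5361, -0.1796, 0.0712]
ee_rot: [[-0.168, -0.986, -0.002], [-0.986, 0.168, -0.0], [0.001, 0.002, -1.0]]
wrist_force: [-3.4, 0.8, 6.1]
gripper_width: 0.294
[ 0.53611998 -0.17960963  0.07119169] [-4.3049715   0.82883233  6.14850647] 0.29798737897415317 13.8667
```

View pics/e1.png

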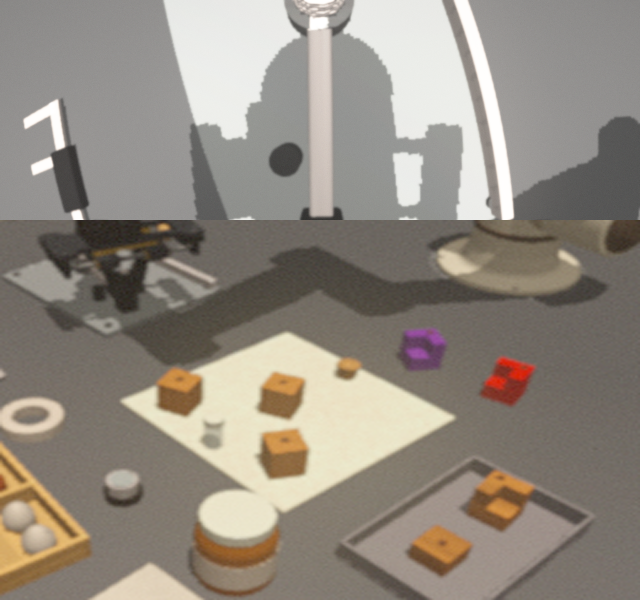

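The arm is held at about 0.60 to 0.62 rad and the bar is nearly touching the end stop. Both bad blocks are in the tray, and the three sound blocks, vial and cork are in place. Handing in.

```bash
python3 -c "
from station import finish_job
print(finish_job())"
```

```text
the job is handed in; nothing more can be done
None
```

The job is handed in at about 14 s on the robot's clock: both bad blocks are in the reject tray, and the gripper is still pinching the sprung arm back near its end stop.

- **Blocks:** the last pictures show the chipped and short blocks standing in the tray. The three sound blocks, vial and cork look unmoved on the board, judged by eye and not re-measured.
- **Sprung arm:** the tool's travel gives about 0.60 rad, and the roughly 3 mm gap to the end stop gives about 0.62; both are past the 0.54 needed. The grip reads 26 mm wide, which matches the idler.
- **One mismatch:** the wrist sensor read only about 4 N sideways, where the task said 7 to 9 N. I had no direct reading of the joint angle or contact force to settle it. I did not see or measure the ratchet click itself.

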